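# Clip a blank plant label into the lettering jig

### The job

Set up the T-shaped wooden plant label for lettering: lift the jig's spring clip until it stays up by itself, slide the label head first along the bed between the rails until it is fully home and square against the end stop, pressed there with a light but definite push and never rammed, then lower the clip onto the label under control (do not let it snap down) and let go. Leave the stop's setting and everything else on the bench as they are.

Things in the scene. Friction and masses are not known exactly. Their poses are not given: they have to be found in the camera images.
- jig: Lettering jig, a wooden board 156 x 100 x 18 mm screwed to the bench, its top is the bed. Origin on the underside, on the channel's centre line; x points along the channel from the open mouth (towards the robot) to the stop, z up. The board spans x -60 to +96 mm. Two aluminium rails 10 mm high form a channel 52 mm wide (2 mm more than the label's head).
- stop_limit (a point): Point on the bed on the centre line, x = 18 mm of the jig, axes as the jig's: nearest setting of the end stop. The stop is an aluminium cross bar between the rails, 11 mm high (14 mm with its top plate), locked by a brass thumb screw (it shifts only at over 60 N). Its face is set anywhere from here to 12 mm further in (+x); the setting is not measured: look and feel for it.
- clip (a joint): Angle of the sprung hold-down clip, rad: 0 foot on the bare bed (x = -10 mm of the jig), 0.10 foot on a label, 1.2 fully up. An over-centre spring drives it shut below about 0.62 (foot presses with about 5 N, the handle needs about 4 N to start lifting, falling to 0 at 0.62) and open above it; at 1.2 it stays by itself.
- mouth (a point): Middle of the channel's mouth, on the bed (18 mm over the bench), x = -58 mm of the jig; axes as the jig's. The channel is 69 mm wide here and narrows to 52 mm at x = -33 mm, then runs straight to the stop and beyond.
- clip_hinge (a point): Middle of the clip's hinge pin, which lies along the jig's y, at x = 66, z = 40 mm of the jig; axes as the jig's. The clip is a steel strip 16 mm wide; it swings up and away from the mouth. Its foot is a 28 mm wide round bar 76 mm from the pin.
- clip_grip (a point): Centre of the clip's handle: a dark wooden barrel 14 mm thick, 24 mm long, lying along the jig's y, free on top and at both ends, on a 10 mm wide neck. 97 mm from the hinge pin: at clip angle 0 at x = -30, z = 54 mm of the jig, at 1.2 at x = 44, z = 135 mm. Its y runs along the barrel.
- head_label: T-shaped label, loose, flat on the bench, pale wood, 8 mm thick, 35 to 70 g: head 50 mm wide and 46 mm long on a stake 16 mm wide, 81 mm long, pointed. Origin on the underside where head and stake meet (near the centre of mass); x points to the head's free end: head x = 0 to 46 mm, stake 0 to -81 mm (full width to -74); z up.
- label_nose (a point): Middle of the head's free end, on the underside, x = 46 mm of the label: the edge that goes against the stop. Axes as the label's.
- label_grip (a point): Point on the stake where it can be pinched across its 16 mm width, 56 mm behind the head, at half thickness (4 mm). Axes as the label's. With the label home it lies 12 to 24 mm in front of the board's front edge, clear of the rails.
- slim_label: The other label, a plain straight strip of the same wood, 110 x 22 x 8 mm with a pointed end, no wider head. Not wanted; stays where it lies. Origin on the underside at its middle.
- marker: Black marker, 131 mm long, lying on the bench beyond the labels; bystander.
- secateurs: Secateurs with red handles, 179 mm long, lying to the right; bystander.
- tape_roll: Roll of masking tape, 91 mm across, 24 mm high, lying flat to the right; bystander.
- pot_1: Small clay pot, 62 mm across, 56 mm high, standing behind the jig; bystander.
There are look-alikes about, which are no part of the job. There is more than one size of the head_label; the job needs the larger.

How it is judged (in metres and radians):
On the way, in this order (a step that is already met when the one before it is completed fails the run):
1. the clip is up and stays up by itself, not touched (value of joint clip above 1.05 rad and contact force between jig and the arm below 0.2 N and contact force between jig and the fingers below 0.2 N), for 0.2 s.
2. with the clip up, the label lies flat in the channel and its head is pressed against the stop with more than 2 N for 0.2 s (value of joint clip above 1.05 rad and contact force between head_label and stop_c0 above 2 N and x of stop_c0 in the frame of head_label below 0.052 m and z of label_nose in the frame of jig below 0.021 m), for 0.2 s.
At the end, for the whole second after the job is handed in: The T-label lies flat in the channel, head against the stop (gap under 2 mm; stop_c0 is the stop bar, its middle 4 mm behind its face), square to the rails within 3 degrees, the clip's foot resting on it (clip angle 0.07 to 0.15 rad), everything released and at rest (x of stop_c0 in the frame of head_label between 0.048 and 0.052 m and y of label_nose in the frame of jig between -0.003 and 0.003 m and z of label_nose in the frame of jig below 0.02 m and angle between the x axis of head_label and the x axis of jig, either way round below 0.05 rad and angle between head_label's own z axis and vertical below 0.05 rad and value of joint clip between 0.07 and 0.15 rad and linear speed of head_label below 0.01 m/s); the robot touches nothing.
It fails at once if the label is pushed against the stop with more than 18 N (contact force between head_label and stop_c0 above 18 N).
It fails at once if the label is forced against any part of the jig with more than 40 N in all (contact force between head_label and jig above 40 N).
It fails at once if the clip snaps down: it falls faster than 3 rad/s while more than 0.25 rad open (value of joint clip above 0.25 rad and velocity of joint clip below -3 rad/s).
It fails at once if the stop's setting is shifted by more than 2 mm (distance of stop_c0 from where it was at the start of the episode above 0.002 m).
It fails at once if the slim label, marker, secateurs, tape roll or clay pot is shifted by more than 20 mm (distance of any of slim_label, marker, secateurs, tape_roll, pot_1 from where it was at the start of the episode above 0.02 m).
It also fails if it takes over 72 s, if anything falls off the work surface, if the arm or the gripper's body presses on something with over 40 N, if the wrist force passes 120 N, or if a joint passes its speed limit or range.

### The arm

A 6-joint arm with a two-finger parallel gripper is mounted at the origin on a cart in front of the work surface, level with it; the furniture and walls round the work are solid. World frame = base frame: x ahead of the robot, y to its left, z up, the work surface at z = 0. Lengths are in mm, angles in rad, forces in N, time in s.
With the tool pointing down it reaches from about 350 to 775 mm from the base axis. Payload 7.3 kg.
Tool frame: the origin (TCP) lies at the very end of the fingers, on their centre line; the grasp point (between the pads) lies 19 mm behind it; z points along the fingers, y is the line along which they close (so a half turn about z gives the same grasp; the last joint's range is limited). The gripper opens to 92 mm and grips with 3 to 60 N. Pads are 19 mm wide; open, the fingers measure 130 mm over their backs; the gripper's body (75 mm by 190 mm) begins 47 mm behind the grasp point.
Start: joints at [1.195, 0.342, 1.524, -0, 1.275, -0.146], TCP at [119.57, 511.224, 199.241] pointing down, gripper open.
Joint ranges: [-2.53, 2.53], [-0.77, 2.02], [0.04, 2.7], [-1, 4.14], [0.28, 2.66], [-3.11, 3.11]. Speed limits (rad/s): [2.57, 2.57, 3.14, 3.14, 3.14, 3.14].

### API

Orientations are given as [roll, pitch, yaw] about the fixed x, y, z axes, in that order (R = Rz(yaw) Ry(pitch) Rx(roll)).
In Python, from plant import bot gives the robot as it stands.
- The arm moves only by the tool jog_arm, never from a script. Its argument "targets" is a list of rows, each an object with "xyz": the shift along the tool's x, y, z as a fraction of full scale, a list of three; "spin": the turn about the tool's z as a fraction of full scale. In form: [{"xyz": [x, y, z], "spin": spin}, ...]. A call has exactly 10 rows; each row shifts and turns the commanded pose from where the row before left it, along the tool's axes as they then stand; what a row does not reach is not made up. Full scale, the value 1, is 80 mm for a shift and 0.1 rad for a turn. A row lasts 1/8 s, in which the tool goes at most 62.5 mm and 10.7 degrees, less where a joint would pass 70% of its speed; a pose out of reach is approached as far as the arm can. A call with a number of a shift or a turn outside -1 to 1 is refused whole. A call with a gripper value outside its range is refused whole. "gripper" is the opening in per cent of the stroke, from 0 (shut) to 100 (fully open), set as the call begins (left out, the last holds). The fingers move at their own pace and stop on an object; the grip force is fixed at half the most. Time passes only in rows, so rows that do not move let the fingers close, or fill a call up. It gives the time, the measured TCP pose, the force, the opening and the grip force at its end, in the units of the state.
- bot.get_obs(): the state, without advancing time (a new reading comes with each control period).
- bot.capture(name): name is "side" or "top"; returns the picture (400x640x3 uint8, blue, green, red); there is no depth.
- bot.get_calibration(name): a dict with "vfov" (degrees; the focal length in pixels is half the picture's height over the tangent of half this angle, whatever the lens; pixels are square), "cx", "cy" (the principal point, pixels), "eye" and "rotation" of the camera in the world. Camera axes: x right, y down, z forward; pixel columns grow to the right and rows downward; lengths in mm; the calibration is good to about 2 mm. A picture is of the moment at which its call begins. get_calibration takes no time and is no camera call.
- bot.close_job(): hands the job in; it is judged then, once.
The state is a dict: "time": time; "joint_positions": joint angles; "dq": joint speeds; "tau": joint torques, N m; "tool_pos": TCP position; "tcp_rot": TCP orientation; "contact_force": force on the tool from outside, world axes, zero at the start; "moment": the same for the moment, N m; "grip_width": finger opening in mm; "finger_force": force on a finger pad.
Only numpy, scipy, OpenCV 4.12 (cv2) and the standard library are available. Lean on these libraries where they do the work, as an engineer would, in place of code of your own. Each camera call takes 0.05 s, during which the arm holds its last target. There are 200 camera calls.

## Working session

There is one attempt and no reset: what is moved stays moved. The work goes in short steps, Python scripts to look and compute and a tool call to move; the robot and the scene stay as the last step left them, time stands still between calls to the robot, and variables do not carry over. Pictures are saved under pics/ and viewed, at most 10 in all, crops included, and the job is handed in when it is done.

Besides the shell and the picture viewer there is one more tool, called in YAML: its name, and indented under it one key for each argument. jog_arm: Moves the arm, as the interface text tells. Shift numbers are shares of 80 mm and turn numbers shares of 0.1 rad, none past 1 either way. Its arguments: {"type":"object","properties":{"targets":{"type":"array","items":{"type":"object","properties":{"xyz":{"type":"array","items":{"type":"number"}},"spin":{"type":"number"}}}},"gripper":{"type":"number"}},"required":["targets"]}

```bash
mkdir -p pics
python3 - <<'E'
from plant import bot
import cv2
for n in("side","top"):
    c=bot.get_calibration(n);print(n,c)
    cv2.imwrite(f"pics/{n}0.png",bot.capture(n))
o=bot.get_obs();print(o)
E
```

```text
side {'vfov': 48.86184237810964, 'cx': 315.41586739072613, 'cy': 206.88828517648298, 'eye': array([562.53421006, 825.55836516, 673.76770158]), 'rotation': array([-2.16860189, -0.00850946, -3.08689334])}
top {'vfov': 49.15775529849033, 'cx': 319.43858860786804, 'cy': 200.2921772988438, 'eye': array([ 465.54652436,  -58.72783761, 1106.03542084]), 'rotation': array([-2.99956147,  0.02464656, -1.58065875])}
{'time': 0.1, 'joint_positions': array([ 1.19496359e+00,  3.42665293e-01,  1.52488986e+00, -1.25002240e-05,
        1.27539550e+00, -1.45975187e-01]), 'dq': array([ 0.00103352, -0.00221346, -0.00199859, -0.00071889,  0.00063776,
       -0.00049976]), 'tau': array([ 3.48778041e-03, -4.31995904e+01, -2.44697517e+01,  7.20152026e-02,
        5.24326286e-02, -6.42283726e-05]), 'tool_pos': array([119.44236208, 510.83726669, 198.61916578]), 'tcp_rot': array([-3.14024736e+00, -1.85703975e-04,  2.91173862e+00]), 'contact_force': array([-0.18956167,  0.71587912, -0.42905408]), 'moment': array([0.01879888, 0.01387343, 0.00150229]), 'finger_force': 0.0, 'grip_width': 91.76841904044437}
```

View pics/top0.png

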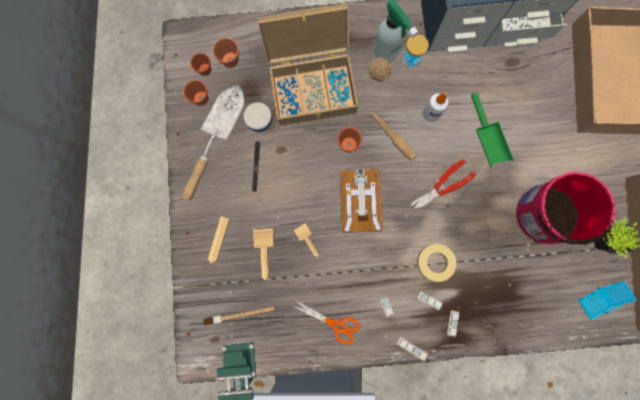

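View pics/side0.png

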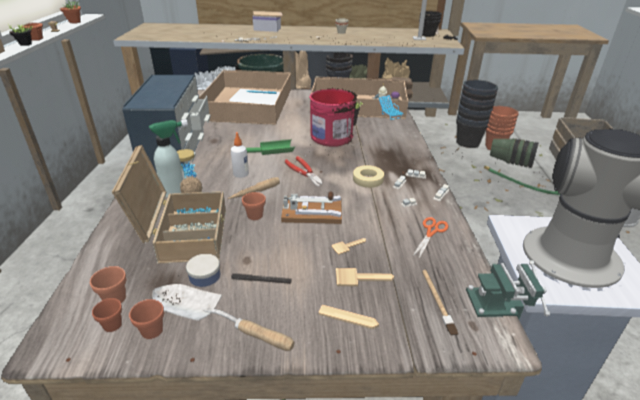

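The top view shows the large T-label at (263,252) with its head pointing up, the small T at (307,240) and the slim strip at (218,240). The jig is at (361,200) with its mouth facing down. In the side view, the jig is at (312,208) and the large T at (362,277).

```bash
cat > h.py <<'E'
import numpy as np,cv2
from scipy.spatial.transform import Rotation as R
from plant import bot
def cal(n):
    c=bot.get_calibration(n);f=200/np.tan(np.radians(c["vfov"]/2))
    return f,c["cx"],c["cy"],np.array(c["eye"]),R.from_euler("xyz",c["rotation"]).as_matrix()
def ray(n,uv,z):
    f,cx,cy,e,M=cal(n);uv=np.atleast_2d(uv)
    d=np.c_[(uv[:,0]-cx)/f,(uv[:,1]-cy)/f,np.ones(len(uv))]@M.T
    return e+d*((z-e[2])/d[:,2])[:,None]
def proj(n,P):
    f,cx,cy,e,M=cal(n);q=(np.atleast_2d(P)-e)@M
    return np.c_[cx+f*q[:,0]/q[:,2],cy+f*q[:,1]/q[:,2]]
E
python3 - <<'E'
from h import *
for p,z in(((263,240),8),((361,200),18)):
    P=ray("top",p,z);print(P,proj("side",P))
t=cv2.imread("pics/top0.png");s=cv2.imread("pics/side0.png")
a=cv2.resize(t[160:260,310:410],None,fx=6,fy=6,interpolation=cv2.INTER_CUBIC)
b=cv2.resize(s[180:235,270:355],None,fx=9,fy=9,interpolation=cv2.INTER_CUBIC)
cv2.imwrite("pics/tc.png",a);cv2.imwrite("pics/sc.png",b)
hsv=cv2.cvtColor(t,cv2.COLOR_BGR2HSV)
print(hsv[238,263],hsv[265,265],hsv[240,250],hsv[225,350],hsv[185,346])
E
```

```text
[[523.97276166 109.64067842   8.        ]] [[348.28109942 275.23427703]]
[[ 620.77758582 -137.73589808   18.        ]] [[311.23819975 206.44649365]]
[ 17 113 222] [ 18 110 229] [ 10  43 126] [ 10  64 171] [  3  17 177]
```

View pics/tc.png

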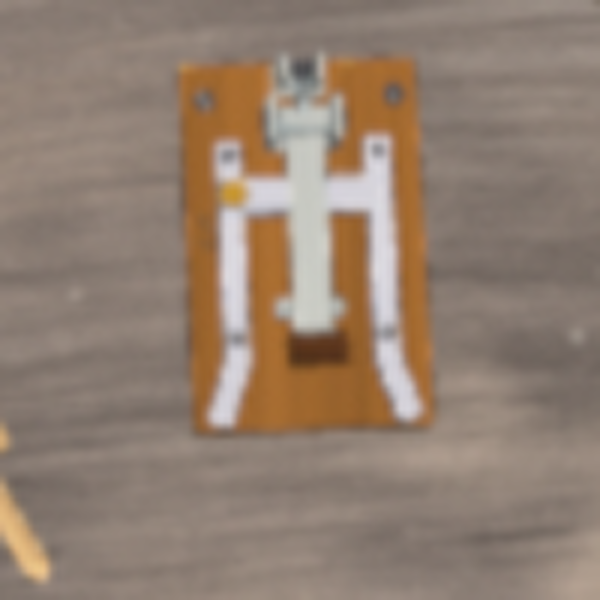

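View pics/sc.png

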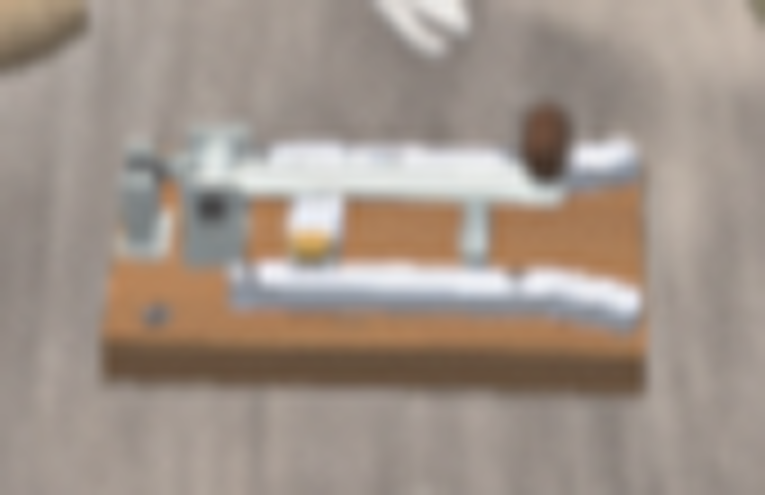

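```bash
cat >> h.py <<'E'
def fit2(model,world):
    "rigid 2D fit: returns origin xy, yaw, residuals"
    m,w=np.array(model,float),np.array(world)[:,:2]
    a,b=m-m.mean(0),w-w.mean(0)
    th=np.arctan2((a[:,0]*b[:,1]-a[:,1]*b[:,0]).sum(),(a*b).sum())
    r=np.array([[np.cos(th),-np.sin(th)],[np.sin(th),np.cos(th)]])
    o=w.mean(0)-r@m.mean(0)
    return o,th,np.round(w-(m@r.T+o),1)
E
python3 - <<'E'
from h import *
q=lambda p,k,o:(np.array(p,float)+.5)/k-.5+np.array(o)
T=q([(181,64),(413,60),(433,428),(196,432)],6,(310,160))
print("jig top",fit2([(96,50),(96,-50),(-60,-50),(-60,50)],ray("top",T,18)))
S=q([(105,345),(645,350)],9,(270,180))
print("jig side",fit2([(96,50),(-60,50)],ray("side",S,18)))
# rails/barrel/stop: jig-frame from top
for n,c,roi in(("top","top0",(225,275,245,285)),("side","side0",(260,295,325,405))):
    I=cv2.imread(f"pics/{c}.png");h=cv2.cvtColor(I,cv2.COLOR_BGR2HSV)
    m=cv2.inRange(h,(12,70,170),(25,255,255));k=np.zeros_like(m);k[roi[0]:roi[1]+10,roi[2]:roi[3]]=255;m&=k
    cs,_=cv2.findContours(m,cv2.RETR_EXTERNAL,cv2.CHAIN_APPROX_NONE);c=max(cs,key=cv2.contourArea)[:,0].astype(float)
    ys,xs=np.nonzero(m);W=ray(n,np.c_[xs,ys],6)[:,:2]
    # weight pixels by ground area (approx const); PCA axis
    C=W.mean(0);u,s,v=np.linalg.svd(W-C,full_matrices=False);ax=v[0]*np.sign(v[0][0])
    t=(W-C)@ax;l=(W-C)@np.array([-ax[1],ax[0]])
    st=t<-25   # stake
    print(n,len(xs),"cent",C,"ax deg",np.degrees(np.arctan2(ax[1],ax[0])),"t",t.min(),t.max(),"l head",l[t>10].min(),l[t>10].max(),"stake",l[st].min(),l[st].max())
    p=np.polyfit(W[st][:,0],W[st][:,1],1)
    hist=[(b,round(float(np.ptp(l[(t>b)&(t<b+6)])))) for b in range(-80,60,6) if ((t>b)&(t<b+6)).sum()>2];print(hist)
E
```

```text
jig top (array([ 602.10199511, -136.81226409]), np.float64(0.01809138607055868), array([[ 0.5, -0.6],
       [-1. ,  1.5],
       [-0.4,  0.6],
       [ 0.9, -1.5]]))
jig side (array([ 602.04276907, -135.5058849 ]), np.float64(0.05067856869055931), array([[-1.5, -0.1],
       [ 1.5,  0.1]]))
top 567 cent [507.89284228 109.62800077] ax deg 3.0079043795918965 t -80.73862923655197 45.58611936830903 l head -24.50983289252024 24.592929467961383 stake -7.903670541912123 8.174624447093594
[(-80, 12), (-74, 13), (-68, 15), (-62, 13), (-56, 15), (-50, 15), (-44, 13), (-38, 13), (-32, 13), (-26, 13), (-20, 13), (-14, 15), (-8, 15), (-2, 46), (4, 46), (10, 46), (16, 48), (22, 48), (28, 48), (34, 48), (40, 48)]
side 497 cent [509.64614894 109.25556181] ax deg 2.5413803479214057 t -83.9850268652255 41.1767708868024 l head -25.906243599255728 25.310861710327377 stake -8.173892565682616 8.428073957510167
[(-80, 16), (-74, 16), (-68, 16), (-62, 16), (-56, 16), (-50, 16), (-44, 16), (-38, 13), (-32, 13), (-26, 13), (-20, 16), (-14, 13), (-8, 51), (-2, 51), (4, 51), (10, 51), (16, 51), (22, 51), (28, 51), (34, 51), (40, 19)]
```

Run:
```python
from h import *
q=lambda p,k,o:(np.array(p,float)+.5)/k-.5+np.array(o)
W=ray("top",q([(228,155),(237,339),(378,149),(388,330),(205,100),(393,95)],6,(310,160)),28)[:,:2]
d=lambda a,b:np.arctan2(*(W[b]-W[a])[::-1])
print(W,d(1,0),d(3,2),d(5,4)-np.pi/2)
print("screw mid",(W[:4].mean(0)))
S=ray("side",q([(247,282),(517,275)],9,(270,180)),28)[:,:2];print("side near rail",S,np.arctan2(*(S[0]-S[1])[::-1]))
# barrel: side centre (545,140), top (318,349) ; foot ends; stop face
print("barrel top",ray("top",q((318,349),6,(310,160)),61),"side",ray("side",q((546,142),9,(270,180)),56))
print("foot",ray("top",q([(281,309),(340,309)],6,(310,160)),24))
print("stop face",ray("top",q([(268,213),(348,212)],6,(310,160)),29))
for n in("top","side"):
    I=cv2.imread(f"pics/{n}0.png");h=cv2.cvtColor(I,cv2.COLOR_BGR2HSV)
    a=(170,260,335,390) if n=="top" else (195,225,278,345)
    m=cv2.inRange(h,(5,120,60),(16,255,255));k=np.zeros_like(m);k[a[0]:a[1],a[2]:a[3]]=255;m&=k
    x=np.vstack([c[:,0] for c in cv2.findContours(m,0,1)[0]]);print(n,cv2.minAreaRect(x))
```

```text
[[ 656.61483528 -104.40551352]
 [ 579.55093804 -106.65132021]
 [ 658.26075601 -166.78270978]
 [ 582.50125946 -168.84515317]
 [ 680.08006053  -95.2492966 ]
 [ 681.04585555 -173.64244723]] 0.029133891848108617 0.027216840121646546 0.012319267155636027
screw mid [ 619.2319472  -136.67117417]
side near rail [[ 655.13137979 -100.31266112]
 [ 578.27447632 -108.9915393 ]] 0.11244622016787227
barrel top [[ 571.64642032 -137.39772645   61.        ]] side [[ 571.46804093 -136.42399031   56.        ]]
foot [[ 592.23888622 -125.27987747   24.        ]
 [ 591.92744517 -149.67100413   24.        ]]
stop face [[ 631.78950325 -120.46529974   29.        ]
 [ 631.75578629 -153.56883289   29.        ]]
top ((360.6082763671875, 200.59963989257812), (60.863853454589844, 39.63227844238281), 87.61405944824219)
side ((311.0, 210.0), (16.0, 58.0), 90.0)
```

jog_arm:
  targets:
    - {"xyz": [0, 0, 0], "spin": -0.85}
    - {"xyz": [0, 0, 0], "spin": -0.85}
    - {"xyz": [0, 0, 0], "spin": -0.85}
    - {"xyz": [-0.34, -0.52, 0], "spin": 0}
    - {"xyz": [-0.34, -0.52, 0], "spin": 0}
    - {"xyz": [-0.34, -0.52, 0], "spin": 0}
    - {"xyz": [-0.34, -0.52, 0], "spin": 0}
    - {"xyz": [-0.34, -0.52, 0], "spin": 0}
    - {"xyz": [-0.34, -0.52, 0], "spin": 0}
    - {"xyz": [-0.34, -0.52, 0], "spin": 0}
  gripper: 50

```text
time: 1.35
tool_pos: [317.8, 223.5, 199.1]
tcp_rot: [3.142, -0.0, -3.116]
contact_force: [1.2, -0.6, -0.3]
grip_width: 45.7
finger_force: 0.0
```

jog_arm:
  targets:
    - {"xyz": [-0.34, -0.51, 0], "spin": 0}
    - {"xyz": [-0.34, -0.51, 0], "spin": 0}
    - {"xyz": [-0.34, -0.51, 0], "spin": 0}
    - {"xyz": [-0.34, -0.51, 0], "spin": 0}
    - {"xyz": [-0.34, -0.51, 0], "spin": 0}
    - {"xyz": [-0.34, -0.51, 0], "spin": 0}
    - {"xyz": [-0.34, -0.51, 0.1], "spin": 0}
    - {"xyz": [-0.34, -0.51, 0.3], "spin": 0}
    - {"xyz": [-0.34, -0.52, 0.4], "spin": 0}
    - {"xyz": [0, 0, 0.2], "spin": 0}

```text
time: 2.6
tool_pos: [571.3, -139.3, 116.1]
tcp_rot: [3.141, -0.003, -3.12]
contact_force: [-0.2, 0.3, -0.3]
grip_width: 46.2
finger_force: 0.0
```

Run:
```python
from h import *
t=bot.capture("top");s=bot.capture("side");o=bot.get_obs();print(o["tool_pos"],proj("top",o["tool_pos"]),proj("side",o["tool_pos"]))
a=cv2.resize(t[140:240,300:410],None,fx=4,fy=4,interpolation=cv2.INTER_CUBIC)
b=cv2.resize(s[150:250,260:370],None,fx=4,fy=4,interpolation=cv2.INTER_CUBIC)
cv2.imwrite("pics/a1.png",np.vstack([a,b])[:, :][::1] if 0 else cv2.resize(np.hstack([a,b]),(800,364)))
```

```text
[ 569.4273834  -136.20170092  116.46061745] [[363.86277544 216.23709295]] [[331.68976084 175.19831053]]
```

View pics/a1.png

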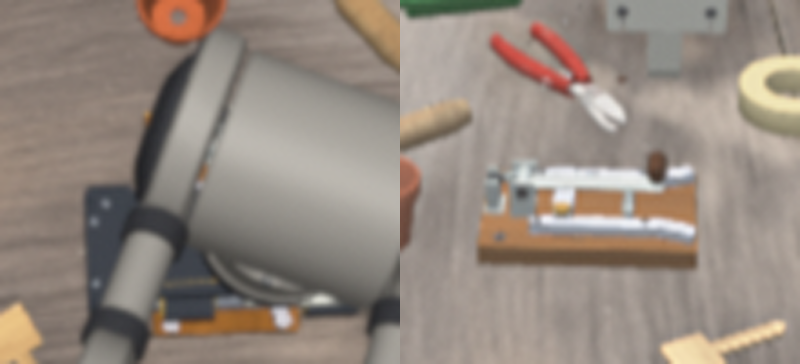

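The side crop shows the barrel at (656,163) and the gripper's finger above it at (665,73). I'll check the fingertip against its projection more closely.

Run:
```python
from h import *
p=[bot.get_obs()["tool_pos"] for _ in range(3)];print(p)
P=np.array(p[0]);print(proj("side",[P+[0,23,0],P+[0,42,0],P+[0,-23,0],P+[0,23,66],P+[-10,30,0],P+[10,30,0]]))
s=bot.capture("side");cv2.imwrite("pics/s2.png",cv2.resize(s[140:220,290:380],None,fx=7,fy=7,interpolation=cv2.INTER_CUBIC))
```

```text
[array([ 569.4273834 , -136.20170092,  116.46061745]), array([ 569.4273834 , -136.20170092,  116.46061745]), array([ 569.4273834 , -136.20170092,  116.46061745])]
[[331.46516968 179.86793934]
 [331.2736438  183.85008509]
 [331.90678343 170.68604498]
 [332.26702885 156.07987862]
 [335.46101287 181.46575795]
 [327.33252522 181.17760384]]
```

View pics/s2.png

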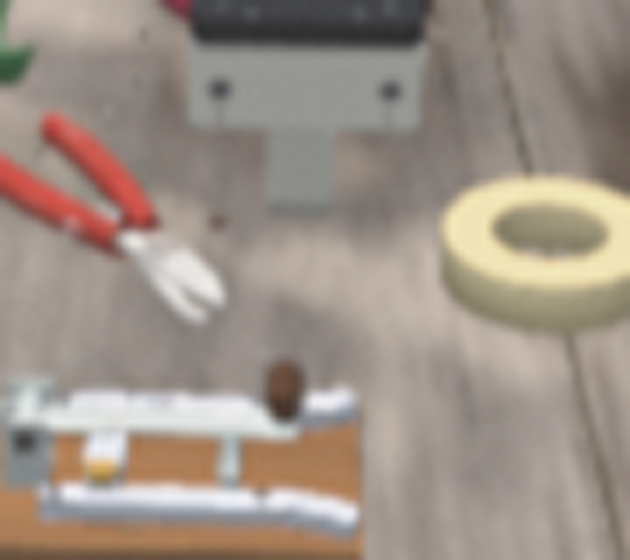

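The finger's tip appears at about (333,170), higher than projected (about row 180). I'll descend gently and compare again next to the barrel.

jog_arm:
  targets:
    - {"xyz": [-0.015, 0, 0.1], "spin": 0}
    - {"xyz": [0, 0, 0.1], "spin": 0}
    - {"xyz": [0, 0, 0.1], "spin": 0}
    - {"xyz": [0, 0, 0.1], "spin": 0}
    - {"xyz": [0, 0, 0.1], "spin": 0}
    - {"xyz": [0, 0, 0.1], "spin": 0}
    - {"xyz": [0, 0, 0.05], "spin": 0}
    - {"xyz": [0, 0, 0], "spin": 0}
    - {"xyz": [0, 0, 0], "spin": 0}
    - {"xyz": [0, 0, 0], "spin": 0}

```text
time: 4.0
tool_pos: [572.6, -136.8, 67.5]
tcp_rot: [-3.141, 0.001, -3.116]
contact_force: [-0.7, -0.4, -0.1]
grip_width: 46.0
finger_force: 0.0
```

Run:
```python
from h import *
P=np.array(bot.get_obs()["tool_pos"]);print(P)
print(proj("side",[P+[0,23,0],P+[0,42,0],P+[0,-23,0]]))
s=bot.capture("side");cv2.imwrite("pics/s3.png",cv2.resize(s[150:230,270:360],None,fx=7,fy=7,interpolation=cv2.INTER_CUBIC))
```

```text
[ 572.64732354 -136.83492662   67.52707914]
[[329.64268586 196.30099413]
 [329.43010796 200.41523978]
 [330.13343881 186.80293185]]
```

View pics/s3.png

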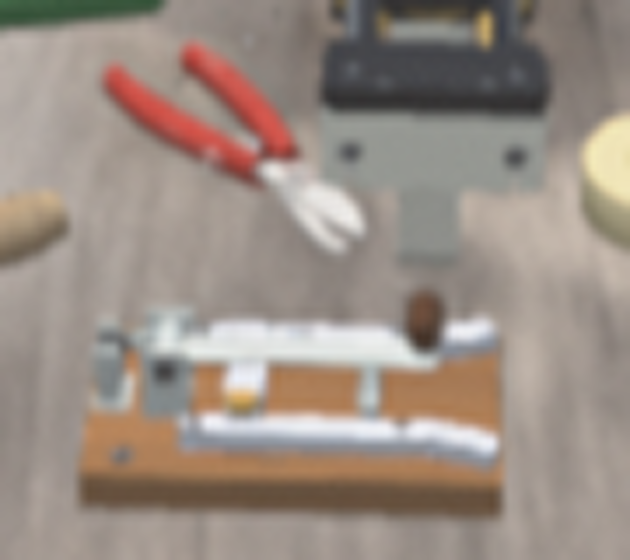

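Run:
```python
from h import *
s=bot.capture("side");t=bot.capture("top")
for z in (140,200,260): print(z,ray("top",[(323.4,191),(323.4,226)],z)[:,:2].round(1).tolist())
P=np.array([572.6,-136.8,67.5])
for dy in(23,42,65,95):
  for dz in(0,66,100):print(dy,dz,proj("side",P+[0,dy,dz]).round(1).tolist(),proj("top",P+[0,dy,dz]).round(1).tolist())
a=cv2.resize(t[130:240,300:410],None,fx=3,fy=3,interpolation=cv2.INTER_CUBIC)
b=cv2.resize(s[100:230,260:420],None,fx=3,fy=3,interpolation=cv2.INTER_CUBIC)
c=np.zeros((390,810,3),np.uint8);c[:330,:330]=a;c[:,330:]=b;cv2.imwrite("pics/c4.png",c)
```

```text
140 [[624.8, -45.4], [546.4, -44.5]]
200 [[615.0, -46.2], [541.3, -45.4]]
260 [[605.1, -47.0], [536.3, -46.3]]
23 0 [[329.7, 196.3]] [[352.8, 217.2]]
23 66 [[330.4, 173.7]] [[354.4, 214.1]]
23 100 [[330.8, 161.5]] [[355.2, 212.4]]
42 0 [[329.4, 200.4]] [[344.9, 217.3]]
42 66 [[330.2, 177.6]] [[345.8, 214.2]]
42 100 [[330.6, 165.3]] [[346.4, 212.5]]
65 0 [[329.2, 205.6]] [[335.2, 217.4]]
65 66 [[329.9, 182.6]] [[335.5, 214.4]]
65 100 [[330.3, 170.0]] [[335.7, 212.7]]
95 0 [[328.8, 212.6]] [[322.6, 217.6]]
95 66 [[329.6, 189.2]] [[322.1, 214.5]]
95 100 [[330.0, 176.5]] [[321.8, 212.8]]
```

View pics/c4.png

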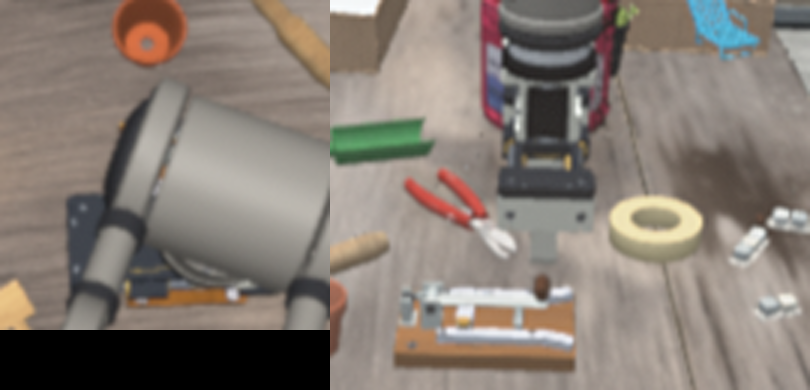

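The top view puts the gripper's body over the jig as expected (left end near y = -45). In the side view, the fingertip's row is ambiguous. Closing on the barrel will settle it by feel.

jog_arm:
  targets:
    - {"xyz": [0, 0, 0.05], "spin": 0}
    - {"xyz": [0, 0, 0.05], "spin": 0}
    - {"xyz": [0, 0, 0.05], "spin": 0}
    - {"xyz": [0, 0, 0.05], "spin": 0}
    - {"xyz": [0, 0, 0.05], "spin": 0}
    - {"xyz": [0, 0, 0.05], "spin": 0}
    - {"xyz": [0, 0, 0.02], "spin": 0}
    - {"xyz": [0, 0, 0], "spin": 0}
    - {"xyz": [0, 0, 0], "spin": 0}
    - {"xyz": [0, 0, 0], "spin": 0}

```text
time: 5.4
tool_pos: [572.6, -136.8, 41.8]
tcp_rot: [-3.142, 0.0, -3.116]
contact_force: [0.8, 1.0, -0.1]
grip_width: 46.3
finger_force: 0.0
```

jog_arm:
  targets:
    - {"xyz": [0, 0, 0], "spin": 0}
    - {"xyz": [0, 0, 0], "spin": 0}
    - {"xyz": [0, 0, 0], "spin": 0}
    - {"xyz": [0, 0, 0], "spin": 0}
    - {"xyz": [0, 0, 0], "spin": 0}
    - {"xyz": [0, 0, 0], "spin": 0}
    - {"xyz": [0, 0, 0], "spin": 0}
    - {"xyz": [0, 0, 0], "spin": 0}
    - {"xyz": [0, 0, 0], "spin": 0}
    - {"xyz": [0, 0, 0], "spin": 0}
  gripper: 0

```text
time: 6.65
tool_pos: [572.4, -136.7, 41.6]
tcp_rot: [3.141, 0.0, -3.116]
contact_force: [0.2, 0.3, 0.2]
grip_width: 0.0
finger_force: 0.0
```

Width 0 means the fingers closed above the barrel, so the true tip is higher than reported. With the fingers closed on the centre line, one picture gives the offset.

Run:
```python
from h import *
P=np.array(bot.get_obs()["tool_pos"]);print(P)
for dz in range(-10,50,10): print(dz,proj("side",[P+[0,0,dz],P+[0,10,dz],P+[0,19,dz]]).round(1).tolist())
s=bot.capture("side");cv2.imwrite("pics/s5.png",cv2.resize(s[165:225,285:365],None,fx=10,fy=10,interpolation=cv2.INTER_CUBIC))
```

```text
[ 572.4394216  -136.74640313   41.60325917]
-10 [[329.6, 203.1], [329.5, 205.2], [329.4, 207.1]]
0 [[329.7, 199.9], [329.6, 202.0], [329.5, 203.9]]
10 [[329.8, 196.7], [329.7, 198.8], [329.6, 200.7]]
20 [[329.9, 193.4], [329.8, 195.5], [329.7, 197.4]]
30 [[330.0, 190.2], [329.9, 192.2], [329.8, 194.1]]
40 [[330.1, 186.8], [330.0, 188.9], [329.9, 190.8]]
```

View pics/s5.png

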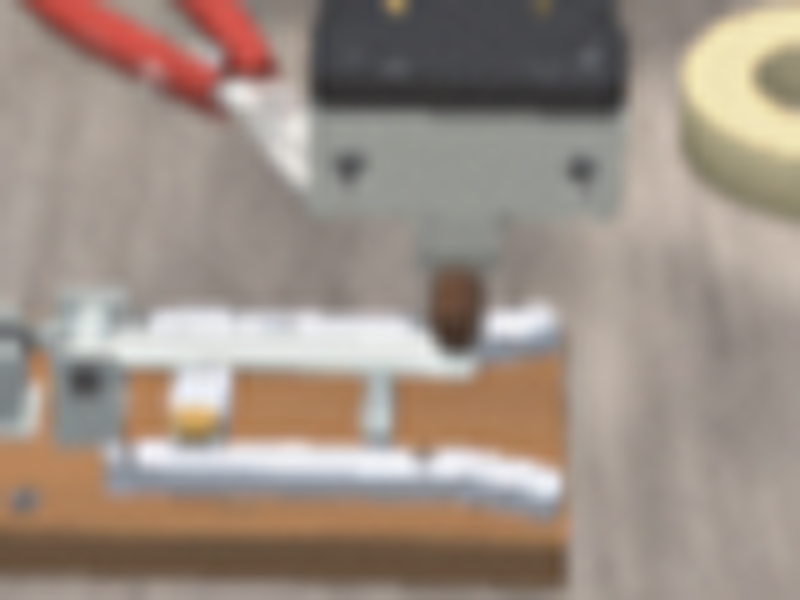

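The closed fingertip ends at row ~191.5, just above the barrel. That makes the true tip about 28 mm higher than reported, and all three pictures agree on this. x matches the barrel. I'll open, descend about 28 mm more while watching the force, then close.

jog_arm:
  targets:
    - {"xyz": [0, 0, 0], "spin": 0}
    - {"xyz": [0, 0, 0], "spin": 0}
    - {"xyz": [0, 0, 0], "spin": 0}
    - {"xyz": [0, 0, 0], "spin": 0}
    - {"xyz": [0, 0, 0], "spin": 0}
    - {"xyz": [0, 0, 0.05], "spin": 0}
    - {"xyz": [0, 0, 0.05], "spin": 0}
    - {"xyz": [0, 0, 0.05], "spin": 0}
    - {"xyz": [0, 0, 0.05], "spin": 0}
    - {"xyz": [0, 0, 0.05], "spin": 0}
  gripper: 50

```text
time: 7.95
tool_pos: [572.4, -136.7, 21.3]
tcp_rot: [3.141, -0.0, -3.116]
contact_force: [-0.8, 0.2, -0.4]
grip_width: 46.4
finger_force: 0.0
```

jog_arm:
  targets:
    - {"xyz": [0, 0, 0.04], "spin": 0}
    - {"xyz": [0, 0, 0.04], "spin": 0}
    - {"xyz": [0, 0, 0], "spin": 0}
    - {"xyz": [0, 0, 0], "spin": 0}
    - {"xyz": [0, 0, 0], "spin": 0}
    - {"xyz": [0, 0, 0], "spin": 0}
    - {"xyz": [0, 0, 0], "spin": 0}
    - {"xyz": [0, 0, 0], "spin": 0}
    - {"xyz": [0, 0, 0], "spin": 0}
    - {"xyz": [0, 0, 0], "spin": 0}

```text
time: 9.2
tool_pos: [572.5, -136.8, 15.2]
tcp_rot: [3.142, 0.0, -3.116]
contact_force: [-0.1, -0.9, 0.1]
grip_width: 46.4
finger_force: 0.0
```

jog_arm:
  targets:
    - {"xyz": [0, 0, 0], "spin": 0}
    - {"xyz": [0, 0, 0], "spin": 0}
    - {"xyz": [0, 0, 0], "spin": 0}
    - {"xyz": [0, 0, 0], "spin": 0}
    - {"xyz": [0, 0, 0], "spin": 0}
    - {"xyz": [0, 0, 0], "spin": 0}
    - {"xyz": [0, 0, 0], "spin": 0}
    - {"xyz": [0, 0, 0], "spin": 0}
    - {"xyz": [0, 0, 0], "spin": 0}
    - {"xyz": [0, 0, 0], "spin": 0}
  gripper: 0

```text
time: 10.45
tool_pos: [572.4, -136.7, 15.2]
tcp_rot: [3.141, -0.0, -3.116]
contact_force: [-0.2, 0.7, -0.9]
grip_width: 23.7
finger_force: 30.0
```

jog_arm:
  targets:
    - {"xyz": [-0.024, 0, -0.119], "spin": 0}
    - {"xyz": [-0.035, 0, -0.116], "spin": 0}
    - {"xyz": [-0.046, 0, -0.111], "spin": 0}
    - {"xyz": [-0.058, 0, -0.108], "spin": 0}
    - {"xyz": [-0.069, 0, -0.1], "spin": 0}
    - {"xyz": [-0.078, 0, -0.093], "spin": 0}
    - {"xyz": [-0.086, 0, -0.085], "spin": 0}
    - {"xyz": [-0.094, 0, -0.076], "spin": 0}
    - {"xyz": [-0.103, 0, -0.066], "spin": 0}
    - {"xyz": [-0.108, 0, -0.055], "spin": 0}

```text
time: 11.7
tool_pos: [629.8, -135.3, 90.5]
tcp_rot: [-3.141, 0.002, -3.116]
contact_force: [0.7, 0.7, 0.8]
grip_width: 23.5
finger_force: 30.0
```

jog_arm:
  targets:
    - {"xyz": [-0.056, 0, -0.023], "spin": 0}
    - {"xyz": [-0.056, 0, -0.023], "spin": 0}
    - {"xyz": [-0.047, 0, -0.014], "spin": 0}
    - {"xyz": [-0.047, 0, -0.014], "spin": 0}
    - {"xyz": [0, 0, 0], "spin": 0}
    - {"xyz": [0, 0, 0], "spin": 0}
    - {"xyz": [0, 0, 0], "spin": 0}
    - {"xyz": [0, 0, 0], "spin": 0}
    - {"xyz": [0, 0, 0], "spin": 0}
    - {"xyz": [0, 0, 0], "spin": 0}

```text
time: 12.95
tool_pos: [645.2, -134.9, 95.7]
tcp_rot: [3.142, 0.001, -3.116]
contact_force: [0.1, 0.6, 4.3]
grip_width: 23.4
finger_force: 30.0
```

jog_arm:
  targets:
    - {"xyz": [0, 0, 0], "spin": 0}
    - {"xyz": [0, 0, 0], "spin": 0}
    - {"xyz": [0, 0, 0], "spin": 0}
    - {"xyz": [0, 0, 0], "spin": 0}
    - {"xyz": [0, 0, 0], "spin": 0}
    - {"xyz": [0, 0, -0.15], "spin": 0}
    - {"xyz": [0, 0, -0.2], "spin": 0}
    - {"xyz": [0, 0, -0.2], "spin": 0}
    - {"xyz": [0, 0, -0.15], "spin": 0}
    - {"xyz": [0, 0, 0], "spin": 0}
  gripper: 55

```text
time: 14.2
tool_pos: [645.7, -135.2, 153.1]
tcp_rot: [-3.141, 0.003, -3.116]
contact_force: [-0.1, 0.1, 0.0]
grip_width: 50.6
finger_force: 0.0
```

jog_arm:
  targets:
    - {"xyz": [0.34, 0.44, 0], "spin": 0}
    - {"xyz": [0.34, 0.44, 0], "spin": 0}
    - {"xyz": [0.34, 0.44, 0], "spin": 0}
    - {"xyz": [0.34, 0.44, 0], "spin": 0}
    - {"xyz": [0.34, 0.44, 0], "spin": 0}
    - {"xyz": [0.34, 0.44, 0], "spin": 0}
    - {"xyz": [0.34, 0.44, 0], "spin": 0}
    - {"xyz": [0, 0, 0.5], "spin": -0.24}
    - {"xyz": [0, 0, 0.5], "spin": 0}
    - {"xyz": [0, 0, 0.4], "spin": 0}

```text
time: 15.45
tool_pos: [447.6, 106.7, 37.9]
tcp_rot: [3.142, -0.001, -3.092]
contact_force: [-0.5, -0.2, -0.4]
grip_width: 50.3
finger_force: 0.0
```

jog_arm:
  targets:
    - {"xyz": [0, 0, 0.1], "spin": 0}
    - {"xyz": [0, 0, 0.1], "spin": 0}
    - {"xyz": [0, 0, 0.1], "spin": 0}
    - {"xyz": [0, 0, 0.1], "spin": 0}
    - {"xyz": [0, 0, 0.1], "spin": 0}
    - {"xyz": [0, 0, 0.1], "spin": 0}
    - {"xyz": [0, 0, 0], "spin": 0}
    - {"xyz": [0, 0, 0], "spin": 0}
    - {"xyz": [0, 0, 0], "spin": 0}
    - {"xyz": [0, 0, 0], "spin": 0}

```text
time: 16.7
tool_pos: [448.6, 106.6, -8.3]
tcp_rot: [3.141, 0.001, -3.092]
contact_force: [0.2, -0.4, 1.3]
grip_width: 50.5
finger_force: 0.0
```

Run:
```python
from h import *
P=np.array(bot.get_obs()["tool_pos"]);print(P,bot.get_obs()["contact_force"])
for n in("side","top"):
    s=bot.capture(n);cv2.imwrite(f"pics/{n}6.png",s)
    print(n,proj(n,[P+[0,25,28],P+[0,-25,28],[508.5,109.5,8],[447.6,106.5,8]]).round(1).tolist())
s=cv2.imread("pics/side6.png");t=cv2.imread("pics/top6.png")
a=cv2.resize(s[180:310,280:410],None,fx=3,fy=3,interpolation=cv2.INTER_CUBIC)
b=cv2.resize(t[160:290,230:400],None,fx=2,fy=2,interpolation=cv2.INTER_CUBIC)
c=np.zeros((390,740,3),np.uint8);c[:,:390]=a;c[:260,390:730]=b;cv2.imwrite("pics/c6.png",c)
```

```text
[448.62413797 106.61113524  -8.33303226] [ 0.22109901 -0.35232375  1.25310062]
side [[384.1, 279.9], [382.4, 264.1], [355.4, 275.5], [383.2, 275.8]]
top [[253.1, 270.5], [273.4, 270.3], [263.0, 246.2], [264.0, 270.8]]
```

View pics/c6.png

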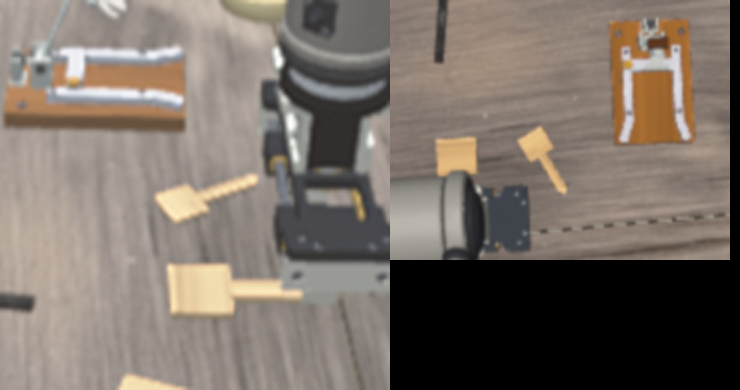

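The crop shows the near finger beside the stake at about (320,300), the label undisturbed, and the clip standing up on the jig. Now I'll feel for the bench.

jog_arm:
  targets:
    - {"xyz": [-0.03, 0, 0.03], "spin": 0}
    - {"xyz": [0, 0, 0.03], "spin": 0}
    - {"xyz": [0, 0, 0.03], "spin": 0}
    - {"xyz": [0, 0, 0.03], "spin": 0}
    - {"xyz": [0, 0, 0.03], "spin": 0}
    - {"xyz": [0, 0, 0], "spin": 0}
    - {"xyz": [0, 0, 0], "spin": 0}
    - {"xyz": [0, 0, 0], "spin": 0}
    - {"xyz": [0, 0, 0], "spin": 0}
    - {"xyz": [0, 0, 0], "spin": 0}

```text
time: 18.05
tool_pos: [450.9, 106.7, -20.5]
tcp_rot: [3.141, 0.0, -3.092]
contact_force: [-0.3, -1.0, 0.1]
grip_width: 50.5
finger_force: 0.0
```

jog_arm:
  targets:
    - {"xyz": [0, 0, 0.015], "spin": 0}
    - {"xyz": [0, 0, 0], "spin": 0}
    - {"xyz": [0, 0, 0.015], "spin": 0}
    - {"xyz": [0, 0, 0], "spin": 0}
    - {"xyz": [0, 0, 0], "spin": 0}
    - {"xyz": [0, 0, 0], "spin": 0}
    - {"xyz": [0, 0, 0], "spin": 0}
    - {"xyz": [0, 0, 0], "spin": 0}
    - {"xyz": [0, 0, 0], "spin": 0}
    - {"xyz": [0, 0, 0], "spin": 0}

```text
time: 19.3
tool_pos: [450.8, 106.7, -22.9]
tcp_rot: [3.142, 0.0, -3.092]
contact_force: [-0.5, 0.1, -0.1]
grip_width: 50.3
finger_force: 0.0
```

jog_arm:
  targets:
    - {"xyz": [0, 0, 0.02], "spin": 0}
    - {"xyz": [0, 0, 0], "spin": 0}
    - {"xyz": [0, 0, 0], "spin": 0}
    - {"xyz": [0, 0, 0], "spin": 0}
    - {"xyz": [0, 0, 0], "spin": 0}
    - {"xyz": [0, 0, 0], "spin": 0}
    - {"xyz": [0, 0, 0], "spin": 0}
    - {"xyz": [0, 0, 0], "spin": 0}
    - {"xyz": [0, 0, 0], "spin": 0}
    - {"xyz": [0, 0, 0], "spin": 0}

```text
time: 20.55
tool_pos: [450.8, 106.7, -24.6]
tcp_rot: [3.141, 0.0, -3.092]
contact_force: [0.5, -1.0, -0.7]
grip_width: 50.3
finger_force: 0.0
```

jog_arm:
  targets:
    - {"xyz": [0, 0, 0.015], "spin": 0}
    - {"xyz": [0, 0, 0], "spin": 0}
    - {"xyz": [0, 0, 0], "spin": 0}
    - {"xyz": [0, 0, 0], "spin": 0}
    - {"xyz": [0, 0, 0], "spin": 0}
    - {"xyz": [0, 0, 0], "spin": 0}
    - {"xyz": [0, 0, 0], "spin": 0}
    - {"xyz": [0, 0, 0], "spin": 0}
    - {"xyz": [0, 0, 0], "spin": 0}
    - {"xyz": [0, 0, 0], "spin": 0}

```text
time: 21.8
tool_pos: [450.8, 106.7, -25.7]
tcp_rot: [3.142, 0.0, -3.092]
contact_force: [0.2, 1.1, 0.0]
grip_width: 50.4
finger_force: 0.0
```

jog_arm:
  targets:
    - {"xyz": [0, 0, 0], "spin": 0}
    - {"xyz": [0, 0, 0], "spin": 0}
    - {"xyz": [0, 0, 0], "spin": 0}
    - {"xyz": [0, 0, 0], "spin": 0}
    - {"xyz": [0, 0, 0], "spin": 0}
    - {"xyz": [0, 0, 0], "spin": 0}
    - {"xyz": [0, 0, 0], "spin": 0}
    - {"xyz": [0, 0, 0], "spin": 0}
    - {"xyz": [0, 0, 0], "spin": 0}
    - {"xyz": [0, 0, 0], "spin": 0}
  gripper: 0

```text
time: 23.05
tool_pos: [450.8, 106.7, -25.7]
tcp_rot: [3.142, 0.0, -3.092]
contact_force: [-0.8, 0.3, -0.0]
grip_width: 15.4
finger_force: 30.0
```

jog_arm:
  targets:
    - {"xyz": [0, 0, -0.2], "spin": 0}
    - {"xyz": [0, 0, -0.4], "spin": 0.24}
    - {"xyz": [0.06, -0.2, 0], "spin": 0}
    - {"xyz": [0.06, -0.4, 0], "spin": 0}
    - {"xyz": [0.08, -0.45, 0], "spin": 0}
    - {"xyz": [0.08, -0.45, 0], "spin": 0}
    - {"xyz": [0.08, -0.45, 0], "spin": 0}
    - {"xyz": [0.08, -0.45, 0], "spin": 0}
    - {"xyz": [0.08, -0.4, 0], "spin": 0}
    - {"xyz": [0, -0.28, 0], "spin": 0}

```text
time: 24.3
tool_pos: [413.8, -142.1, 21.2]
tcp_rot: [3.141, -0.002, -3.118]
contact_force: [1.1, 1.0, -1.2]
grip_width: 15.5
finger_force: 30.0
```

Run:
```python
from h import *
t=bot.capture("top");o=bot.get_obs();print(o["tool_pos"],o["tcp_rot"],o["grip_width"],o["contact_force"])
cv2.imwrite("pics/t7.png",t)
h=cv2.cvtColor(t,cv2.COLOR_BGR2HSV);m=cv2.inRange(h,(12,70,170),(25,255,255))
m=cv2.morphologyEx(m,cv2.MORPH_OPEN,np.ones((3,3)))
for c in cv2.findContours(m,0,1)[0]:
    x,y,w,k=cv2.boundingRect(c)
    if w*k>80 and 325<x<420 and 190<y<270:
        B=cv2.boxPoints(cv2.minAreaRect(c));print(x,y,w,k,cv2.minAreaRect(c));print(ray("top",B,o["tool_pos"][2]+34).round(1))
P=o["tool_pos"];print(proj("top",[[P[0]+104,P[1]+25,56],[P[0]+104,P[1]-25,56]]))
# rails: white mask columns in rows -> inner edges jig
w=cv2.inRange(h,(100,0,185),(140,60,255));
for r in range(190,222,4):print(r,np.nonzero(w[r,335:390])[0]+335)
```

```text
[ 414.8458815  -144.26706309   21.43131386] [-3.14086359e+00 -2.19154930e-04 -3.11798918e+00] 14.986469463112261 [ 1.73830178 -2.44492432 -0.76759543]
419 244 38 38 ((437.5, 262.5), (37.0, 37.0), 90.0)
[[ 507.8 -270.3   55.4]
 [ 506.9 -357.7   55.4]
 [ 420.4 -353.1   55.4]
 [ 421.2 -266.7   55.4]]
353 241 23 19 ((364.0, 250.0), (18.0, 22.0), 90.0)
[[ 516.7 -113.6   55.4]
 [ 516.1 -166.1   55.4]
 [ 473.5 -164.9   55.4]
 [ 474.  -112.7   55.4]]
[[355.35863871 240.04464927]
 [376.32933248 239.81096709]]
190 [371 372 373]
194 [352 353 354 355 356 372 373]
198 [348 373]
202 [348 349 373 374]
206 [348 349 373 374]
210 [348 349 373 374]
214 [349]
218 [349 374]
```

jog_arm:
  targets:
    - {"xyz": [0, 0.028, 0.08], "spin": 0}
    - {"xyz": [0, 0, 0.1], "spin": 0}
    - {"xyz": [0, 0, 0.1], "spin": 0}
    - {"xyz": [0, 0, 0.06], "spin": 0}
    - {"xyz": [-0.1, 0, 0], "spin": 0}
    - {"xyz": [-0.1, 0, 0], "spin": 0}
    - {"xyz": [-0.1, 0, 0], "spin": 0}
    - {"xyz": [-0.1, 0, 0], "spin": 0}
    - {"xyz": [-0.04, 0, 0], "spin": 0}
    - {"xyz": [0, 0, 0], "spin": 0}

```text
time: 25.6
tool_pos: [450.7, -137.5, -5.0]
tcp_rot: [3.142, 0.0, -3.116]
contact_force: [-0.1, 0.2, -1.3]
grip_width: 14.9
finger_force: 30.0
```

```bash
cat > lab.py <<'E'
from h import *
t=bot.capture("top");o=bot.get_obs();print(o["time"],o["tool_pos"],o["grip_width"],o["contact_force"])
z=o["tool_pos"][2]+25.7+8
h=cv2.cvtColor(t,cv2.COLOR_BGR2HSV);b=t.astype(int)
for r in range(208,262,2):
    row=h[r,335:392];lab=np.nonzero((row[:,0]>=14)&(row[:,0]<=24)&(row[:,1]>70)&(row[:,2]>190))[0]+335
    wh=np.nonzero((row[:,1]<35)&(row[:,2]>190))[0]+335
    s=""
    if len(lab)>3:
        c=(lab.min()+lab.max())/2;s=f"label {lab.min()}-{lab.max()} world {ray('top',(c,r),z)[0,:2].round(1)}"
    l,g=wh[wh<360],wh[wh>362]
    if len(l) and len(g): s+=f" rails {l.min()}-{l.max()} {g.min()}-{g.max()} mid {ray('top',((l.mean()+g.mean())/2,r),28)[0,:2].round(1)}"
    if s:print(r,s)
E
python3 lab.py
```

```text
25.65 [ 450.43073532 -137.4381622    -5.02263244] 15.287313306745157 [-0.08938011 -0.24464725 -0.32652643]
208  rails 347-350 372-375 mid [ 599.3 -136.5]
210  rails 347-350 373-375 mid [ 594.3 -137. ]
212  rails 347-350 373-375 mid [ 589.3 -136.9]
218  rails 348-350 373-376 mid [ 574.4 -137.8]
220  rails 348-350 374-376 mid [ 569.4 -138.3]
222  rails 347-350 374-377 mid [ 564.5 -138.2]
224  rails 347-349 375-378 mid [ 559.5 -138.7]
226  rails 346-349 376-378 mid [ 554.6 -138.6]
228 label 352-371 world [ 549.6 -136.6] rails 345-348 376-379 mid [ 549.7 -137.8]
230 label 352-370 world [ 544.7 -135.2]
232 label 352-371 world [ 539.8 -136.3]
234 label 352-371 world [ 534.9 -136.2]
236 label 352-371 world [ 530.  -136.1]
238 label 366-371 world [ 524.9 -153.1]
```

jog_arm:
  targets:
    - {"xyz": [0, -0.027, 0], "spin": 0}
    - {"xyz": [0, 0, 0], "spin": 0}
    - {"xyz": [-0.05, 0, 0.013], "spin": 0}
    - {"xyz": [-0.05, 0, 0.012], "spin": 0}
    - {"xyz": [-0.05, 0, 0], "spin": 0}
    - {"xyz": [-0.05, 0, 0], "spin": 0}
    - {"xyz": [-0.05, 0, 0], "spin": 0}
    - {"xyz": [-0.05, 0, 0], "spin": 0}
    - {"xyz": [0, 0, 0], "spin": 0}
    - {"xyz": [0, 0, 0], "spin": 0}

```text
time: 26.9
tool_pos: [474.5, -139.0, -7.0]
tcp_rot: [3.141, -0.0, -3.116]
contact_force: [0.3, -0.9, 0.3]
grip_width: 15.3
finger_force: 30.0
```

```bash
python3 lab.py
```

```text
26.95 [ 474.45461321 -139.02163271   -6.99313339] 15.477150988760341 [ 0.27815915  0.30494557 -0.67860571]
208  rails 347-350 372-375 mid [ 599.3 -136.5]
210  rails 347-350 373-375 mid [ 594.3 -137. ]
212  rails 347-350 373-375 mid [ 589.3 -136.9]
218 label 352-371 world [ 574.5 -137.3] rails 348-351 373-376 mid [ 574.4 -138.4]
220 label 352-371 world [ 569.6 -137.2] rails 348-351 374-376 mid [ 569.4 -138.9]
222 label 352-371 world [ 564.6 -137.1] rails 347-350 374-377 mid [ 564.5 -138.2]
224 label 366-371 world [ 559.5 -154.2] rails 347-349 375-378 mid [ 559.5 -138.7]
226  rails 346-348 376-378 mid [ 554.6 -138. ]
```

jog_arm:
  targets:
    - {"xyz": [-0.04, -0.01, 0], "spin": 0}
    - {"xyz": [-0.05, 0, 0], "spin": 0}
    - {"xyz": [-0.05, 0, 0], "spin": 0}
    - {"xyz": [-0.05, 0, 0], "spin": 0}
    - {"xyz": [-0.05, 0, 0], "spin": 0}
    - {"xyz": [-0.05, 0, 0], "spin": 0}
    - {"xyz": [-0.05, 0, 0], "spin": 0}
    - {"xyz": [-0.04, 0, 0], "spin": 0}
    - {"xyz": [0, 0, 0], "spin": 0}
    - {"xyz": [0, 0, 0], "spin": 0}

```text
time: 28.2
tool_pos: [504.9, -139.1, -7.0]
tcp_rot: [3.141, -0.0, -3.116]
contact_force: [-0.5, -0.2, -0.5]
grip_width: 15.4
finger_force: 30.0
```

```bash
python3 lab.py
python3 - <<'E'
from h import *
t=bot.capture("top");h=cv2.cvtColor(t,cv2.COLOR_BGR2HSV)
for c in(356,368):
  for r in range(188,216):print(c,r,h[r,c],ray("top",(c,r),27)[0,0].round(1)) if r%1==0 else 0
E
```

```text
28.25 [ 504.8721102  -139.07820527   -6.99966058] 15.685888127356888 [ 0.17742076  0.37339403 -0.7235228 ]
208  rails 347-349 372-375 mid [ 599.3 -135.9]
356 188 [ 13 146 171] 649.9
356 189 [  9  63 185] 647.4
356 190 [170  11 208] 644.9
356 191 [129   8 219] 642.3
356 192 [130   7 217] 639.8
356 193 [125   7 211] 637.3
356 194 [130   8 188] 634.8
356 195 [  5  31 147] 632.2
356 196 [ 13 132 155] 629.7
356 197 [ 15 173 168] 627.2
356 198 [ 15 179 171] 624.7
356 199 [ 15 182 170] 622.2
356 200 [ 15 180 171] 619.7
356 201 [ 15 175 169] 617.1
356 202 [ 14 152 159] 614.6
356 203 [ 13  91 138] 612.1
356 204 [ 15  33 124] 609.6
356 205 [ 21  20 129] 607.1
356 206 [ 20  17 136] 604.6
356 207 [ 18  18 142] 602.1
356 208 [ 19  19 147] 599.6
356 209 [ 21  17 150] 597.1
356 210 [ 19  18 153] 594.6
356 211 [ 21  16 156] 592.1
356 212 [ 19  18 158] 589.6
356 213 [ 19  18 160] 587.1
356 214 [ 21  16 162] 584.6
356 215 [ 19  17 164] 582.1
368 188 [ 13  94 168] 649.5
368 189 [  8  34 189] 647.0
368 190 [160   7 208] 644.5
368 191 [115   7 213] 641.9
368 192 [ 98   5 201] 639.4
368 193 [ 53   5 191] 636.9
368 194 [ 24   8 165] 634.4
368 195 [ 12  71 141] 631.8
368 196 [ 14 159 149] 629.3
368 197 [ 15 178 156] 626.8
368 198 [ 15 181 156] 624.3
368 199 [ 15 181 156] 621.8
368 200 [ 15 180 156] 619.3
368 201 [ 15 180 156] 616.7
368 202 [ 15 180 156] 614.2
368 203 [ 15 177 157] 611.7
368 204 [ 15 162 164] 609.2
368 205 [ 16 132 191] 606.7
368 206 [ 17 117 222] 604.2
368 207 [ 17 114 217] 601.7
368 208 [ 16 110 195] 599.2
368 209 [ 16  92 167] 596.7
368 210 [ 17  50 133] 594.2
368 211 [ 20  19 123] 591.7
368 212 [ 20  18 131] 589.2
368 213 [ 18  18 138] 586.7
368 214 [ 18  18 143] 584.3
368 215 [ 18  17 148] 581.8
```

jog_arm:
  targets:
    - {"xyz": [-0.04, 0, 0], "spin": 0}
    - {"xyz": [-0.04, 0, 0], "spin": 0}
    - {"xyz": [-0.04, 0, 0], "spin": 0}
    - {"xyz": [-0.04, 0, 0], "spin": 0}
    - {"xyz": [-0.03, 0, 0], "spin": 0}
    - {"xyz": [-0.02, 0, 0], "spin": 0}
    - {"xyz": [-0.015, 0, 0], "spin": 0}
    - {"xyz": [0, 0, 0], "spin": 0}
    - {"xyz": [0, 0, 0], "spin": 0}
    - {"xyz": [0, 0, 0], "spin": 0}

```text
time: 29.55
tool_pos: [523.0, -138.7, -6.9]
tcp_rot: [3.142, 0.0, -3.116]
contact_force: [-0.1, 0.3, -0.6]
grip_width: 15.5
finger_force: 30.0
```

jog_arm:
  targets:
    - {"xyz": [-0.006, 0, 0], "spin": 0}
    - {"xyz": [-0.006, 0, 0], "spin": 0}
    - {"xyz": [-0.006, 0, 0], "spin": 0}
    - {"xyz": [-0.006, 0, 0], "spin": 0}
    - {"xyz": [-0.006, 0, 0], "spin": 0}
    - {"xyz": [0, 0, 0], "spin": 0}
    - {"xyz": [0, 0, 0], "spin": 0}
    - {"xyz": [0, 0, 0], "spin": 0}
    - {"xyz": [0, 0, 0], "spin": 0}
    - {"xyz": [0, 0, 0], "spin": 0}

```text
time: 30.8
tool_pos: [525.4, -138.6, -7.0]
tcp_rot: [3.141, -0.0, -3.116]
contact_force: [-0.4, 0.2, -1.4]
grip_width: 15.4
finger_force: 30.0
```

jog_arm:
  targets:
    - {"xyz": [-0.005, 0, 0], "spin": 0}
    - {"xyz": [-0.005, 0, 0], "spin": 0}
    - {"xyz": [-0.005, 0, 0], "spin": 0}
    - {"xyz": [-0.005, 0, 0], "spin": 0}
    - {"xyz": [0, 0, 0], "spin": 0}
    - {"xyz": [0, 0, 0], "spin": 0}
    - {"xyz": [0, 0, 0], "spin": 0}
    - {"xyz": [0, 0, 0], "spin": 0}
    - {"xyz": [0, 0, 0], "spin": 0}
    - {"xyz": [0, 0, 0], "spin": 0}

```text
time: 32.05
tool_pos: [527.0, -138.6, -7.0]
tcp_rot: [3.141, 0.0, -3.116]
contact_force: [-0.7, -0.6, -0.7]
grip_width: 15.0
finger_force: 30.0
```

jog_arm:
  targets:
    - {"xyz": [-0.005, 0, 0], "spin": 0}
    - {"xyz": [-0.005, 0, 0], "spin": 0}
    - {"xyz": [-0.005, 0, 0], "spin": 0}
    - {"xyz": [0, 0, 0], "spin": 0}
    - {"xyz": [0, 0, 0], "spin": 0}
    - {"xyz": [0, 0, 0], "spin": 0}
    - {"xyz": [0, 0, 0], "spin": 0}
    - {"xyz": [0, 0, 0], "spin": 0}
    - {"xyz": [0, 0, 0], "spin": 0}
    - {"xyz": [0, 0, 0], "spin": 0}

```text
time: 33.3
tool_pos: [528.2, -138.5, -7.0]
tcp_rot: [3.141, -0.0, -3.116]
contact_force: [0.6, -0.6, -0.9]
grip_width: 15.5
finger_force: 30.0
```

jog_arm:
  targets:
    - {"xyz": [-0.005, 0, 0], "spin": 0}
    - {"xyz": [-0.005, 0, 0], "spin": 0}
    - {"xyz": [-0.005, 0, 0], "spin": 0}
    - {"xyz": [0, 0, 0], "spin": 0}
    - {"xyz": [0, 0, 0], "spin": 0}
    - {"xyz": [0, 0, 0], "spin": 0}
    - {"xyz": [0, 0, 0], "spin": 0}
    - {"xyz": [0, 0, 0], "spin": 0}
    - {"xyz": [0, 0, 0], "spin": 0}
    - {"xyz": [0, 0, 0], "spin": 0}

```text
time: 34.55
tool_pos: [529.4, -138.5, -7.0]
tcp_rot: [3.142, 0.0, -3.116]
contact_force: [1.0, -0.2, -1.8]
grip_width: 15.3
finger_force: 30.0
```

Run:
```python
from h import *
t=bot.capture("top");h=cv2.cvtColor(t,cv2.COLOR_BGR2HSV);print(bot.get_obs()["contact_force"])
for c in(356,368,370):
  print(c,[(r,h[r,c].tolist()) for r in range(192,201)])
print(ray("top",[(368,r) for r in range(194,199)],26)[:,0])
```

```text
[-0.55342375 -0.35796686 -1.17877663]
356 [(192, [18, 19, 135]), (193, [15, 18, 140]), (194, [19, 19, 144]), (195, [21, 17, 148]), (196, [21, 17, 151]), (197, [19, 18, 154]), (198, [19, 18, 157]), (199, [18, 16, 159]), (200, [18, 16, 161])]
368 [(192, [100, 4, 201]), (193, [60, 4, 191]), (194, [25, 9, 168]), (195, [15, 61, 158]), (196, [16, 86, 170]), (197, [17, 53, 143]), (198, [16, 22, 129]), (199, [18, 19, 136]), (200, [20, 16, 141])]
370 [(192, [125, 7, 217]), (193, [138, 6, 215]), (194, [0, 9, 201]), (195, [14, 61, 181]), (196, [16, 94, 187]), (197, [16, 71, 155]), (198, [18, 30, 127]), (199, [20, 18, 129]), (200, [20, 17, 136])]
[634.51753032 631.99435397 629.47282562 626.95294368 624.43470652]
```

jog_arm:
  targets:
    - {"xyz": [-0.005, 0, 0], "spin": 0}
    - {"xyz": [-0.005, 0, 0], "spin": 0}
    - {"xyz": [0, 0, 0], "spin": 0}
    - {"xyz": [0, 0, 0], "spin": 0}
    - {"xyz": [0, 0, 0], "spin": 0}
    - {"xyz": [0, 0, 0], "spin": 0}
    - {"xyz": [0, 0, 0], "spin": 0}
    - {"xyz": [0, 0, 0], "spin": 0}
    - {"xyz": [0, 0, 0], "spin": 0}
    - {"xyz": [0, 0, 0], "spin": 0}

```text
time: 35.85
tool_pos: [530.2, -138.5, -7.0]
tcp_rot: [3.141, -0.0, -3.116]
contact_force: [-0.3, 0.2, -0.8]
grip_width: 15.5
finger_force: 30.0
```

jog_arm:
  targets:
    - {"xyz": [-0.005, 0, 0], "spin": 0}
    - {"xyz": [-0.005, 0, 0], "spin": 0}
    - {"xyz": [0, 0, 0], "spin": 0}
    - {"xyz": [0, 0, 0], "spin": 0}
    - {"xyz": [0, 0, 0], "spin": 0}
    - {"xyz": [0, 0, 0], "spin": 0}
    - {"xyz": [0, 0, 0], "spin": 0}
    - {"xyz": [0, 0, 0], "spin": 0}
    - {"xyz": [0, 0, 0], "spin": 0}
    - {"xyz": [0, 0, 0], "spin": 0}

```text
time: 37.1
tool_pos: [531.0, -138.4, -7.0]
tcp_rot: [3.141, -0.0, -3.116]
contact_force: [0.2, 0.9, -1.0]
grip_width: 15.3
finger_force: 30.0
```

jog_arm:
  targets:
    - {"xyz": [-0.005, 0, 0], "spin": 0}
    - {"xyz": [-0.005, 0, 0], "spin": 0}
    - {"xyz": [0, 0, 0], "spin": 0}
    - {"xyz": [0, 0, 0], "spin": 0}
    - {"xyz": [0, 0, 0], "spin": 0}
    - {"xyz": [0, 0, 0], "spin": 0}
    - {"xyz": [0, 0, 0], "spin": 0}
    - {"xyz": [0, 0, 0], "spin": 0}
    - {"xyz": [0, 0, 0], "spin": 0}
    - {"xyz": [0, 0, 0], "spin": 0}

```text
time: 38.35
tool_pos: [531.1, -138.2, -7.2]
tcp_rot: [3.141, -0.002, -3.116]
contact_force: [-5.4, 0.4, -1.3]
grip_width: 15.5
finger_force: 30.0
```

jog_arm:
  targets:
    - {"xyz": [-0.005, 0, 0], "spin": 0}
    - {"xyz": [-0.005, 0, 0], "spin": 0}
    - {"xyz": [0, 0, 0], "spin": 0}
    - {"xyz": [0, 0, 0], "spin": 0}
    - {"xyz": [0, 0, 0], "spin": 0}
    - {"xyz": [0, 0, 0], "spin": 0}
    - {"xyz": [0, 0, 0], "spin": 0}
    - {"xyz": [0, 0, 0], "spin": 0}
    - {"xyz": [0, 0, 0], "spin": 0}
    - {"xyz": [0, 0, 0], "spin": 0}

```text
time: 39.6
tool_pos: [531.0, -138.1, -7.4]
tcp_rot: [3.141, -0.003, -3.116]
contact_force: [-7.2, -0.9, -0.4]
grip_width: 15.5
finger_force: 30.0
```

jog_arm:
  targets:
    - {"xyz": [0, 0, 0], "spin": 0}
    - {"xyz": [0, 0, 0], "spin": 0}
    - {"xyz": [0, 0, 0], "spin": 0}
    - {"xyz": [0, 0, 0], "spin": 0}
    - {"xyz": [0, 0, -0.2], "spin": 0}
    - {"xyz": [0, 0, -0.4], "spin": 0}
    - {"xyz": [0, 0, -0.4], "spin": 0}
    - {"xyz": [0, 0, -0.4], "spin": 0}
    - {"xyz": [0, 0, -0.4], "spin": 0}
    - {"xyz": [0, 0, -0.2], "spin": 0}
  gripper: 55

```text
time: 40.85
tool_pos: [533.5, -138.8, 156.3]
tcp_rot: [-3.14, 0.004, -3.116]
contact_force: [0.4, 0.6, -0.6]
grip_width: 50.3
finger_force: 0.0
```

Run:
```python
from h import *
t=bot.capture("top");s=bot.capture("side");h=cv2.cvtColor(t,cv2.COLOR_BGR2HSV);o=bot.get_obs();print(o["tool_pos"],o["contact_force"])
cv2.imwrite("pics/t9.png",t);cv2.imwrite("pics/s9.png",s)
h=cv2.cvtColor(s,cv2.COLOR_BGR2HSV)
m=cv2.inRange(h,(12,70,170),(25,255,255));k=np.zeros_like(m);k[190:225,290:390]=255;m&=k
ys,xs=np.nonzero(m)
for c in range(xs.min(),xs.max()+1,3):
    r=ys[xs==c]
    if len(r):print(c,r.min(),r.max(),ray("side",(c,(r.min()+r.max())/2),26)[0,:2].round(1),end=" | ")
# dark barrel
m=cv2.inRange(h,(0,60,20),(15,220,110));m[:,:285]=0;m[:,340:]=0;m[:140]=0;m[205:]=0
n,l,st,ce=cv2.connectedComponentsWithStats(m);print([(st[i].tolist(),ce[i].round(1).tolist()) for i in range(1,n) if st[i][4]>10])
print("expected barrel",proj("side",[[646,-135,135]]))
```

```text
[ 533.90595883 -138.93423993  156.16758452] [ 0.34100637  0.03568465 -0.57964911]
290 210 216 [672.4 -92.5] | 293 210 216 [664.8 -93.1] | 296 215 216 [656.1 -82.6] | 299 202 216 [ 651.  -112.1] | 302 206 216 [ 642.5 -103.5] | 305 206 216 [ 634.8 -104.1] | 308 206 207 [ 628.5 -125.2] | 311 200 217 [ 620.1 -116.5] | 314 200 217 [ 612.3 -117. ] | 317 200 216 [ 604.6 -119.8] | 320 201 216 [ 596.7 -118. ] | 323 201 216 [ 589.  -118.6] | 326 203 216 [ 581.  -114.5] | 329 203 216 [ 573.2 -115. ] | 332 203 209 [ 565.9 -131.7] | 335 202 207 [ 558.1 -139.3] | 338 202 210 [ 550.1 -132.8] | 341 203 217 [ 542.1 -114.8] | 344 207 207 [ 534.4 -129.2] | 347 204 207 [ 526.5 -136.7] | 350 204 207 [ 518.7 -137.3] | 353 204 207 [ 510.8 -137.8] | [([299, 164, 5, 9, 33], [301.2, 168.3])]
expected barrel [[301.23907448 167.93451524]]
```

jog_arm:
  targets:
    - {"xyz": [-0.35, 0.01, 0], "spin": 0}
    - {"xyz": [-0.35, 0, 0], "spin": 0}
    - {"xyz": [-0.35, 0, 0], "spin": 0}
    - {"xyz": [-0.35, 0, 0], "spin": 0}
    - {"xyz": [0, 0, 0], "spin": 0}
    - {"xyz": [0, 0, 0.15], "spin": 0}
    - {"xyz": [0, 0, 0.2], "spin": 0}
    - {"xyz": [0, 0, 0.2], "spin": 0}
    - {"xyz": [0, 0, 0.15], "spin": 0}
    - {"xyz": [0, 0, 0.05], "spin": 0}

```text
time: 42.2
tool_pos: [644.0, -134.7, 91.7]
tcp_rot: [3.141, -0.002, -3.116]
contact_force: [0.0, 1.0, -0.6]
grip_width: 50.3
finger_force: 0.0
```

jog_arm:
  targets:
    - {"xyz": [0, 0, 0], "spin": 0}
    - {"xyz": [0, 0, 0], "spin": 0}
    - {"xyz": [0, 0, 0], "spin": 0}
    - {"xyz": [0, 0, 0], "spin": 0}
    - {"xyz": [0, 0, 0], "spin": 0}
    - {"xyz": [0, 0, 0], "spin": 0}
    - {"xyz": [0, 0, 0], "spin": 0}
    - {"xyz": [0, 0, 0], "spin": 0}
    - {"xyz": [0, 0, 0], "spin": 0}
    - {"xyz": [0, 0, 0], "spin": 0}
  gripper: 0

```text
time: 43.45
tool_pos: [644.9, -134.9, 93.6]
tcp_rot: [-3.141, 0.001, -3.116]
contact_force: [-0.5, -0.2, 6.2]
grip_width: 23.6
finger_force: 30.0
```

jog_arm:
  targets:
    - {"xyz": [0.118, 0, 0.032], "spin": 0}
    - {"xyz": [0.113, 0, 0.045], "spin": 0}
    - {"xyz": [0.108, 0, 0.055], "spin": 0}
    - {"xyz": [0.103, 0, 0.066], "spin": 0}
    - {"xyz": [0.094, 0, 0.076], "spin": 0}
    - {"xyz": [0.086, 0, 0.085], "spin": 0}
    - {"xyz": [0.078, 0, 0.093], "spin": 0}
    - {"xyz": [0.069, 0, 0.1], "spin": 0}
    - {"xyz": [0.058, 0, 0.108], "spin": 0}
    - {"xyz": [0.046, 0, 0.111], "spin": 0}

```text
time: 44.7
tool_pos: [573.9, -136.6, 30.2]
tcp_rot: [3.141, -0.001, -3.116]
contact_force: [-2.3, -2.9, 0.1]
grip_width: 23.5
finger_force: 30.0
```

jog_arm:
  targets:
    - {"xyz": [0.012, 0, 0.035], "spin": 0}
    - {"xyz": [0.012, 0, 0.035], "spin": 0}
    - {"xyz": [0.006, 0, 0.02], "spin": 0}
    - {"xyz": [0.004, 0, 0.015], "spin": 0}
    - {"xyz": [0, 0, 0], "spin": 0}
    - {"xyz": [0, 0, 0], "spin": 0}
    - {"xyz": [0, 0, 0], "spin": 0}
    - {"xyz": [0, 0, 0], "spin": 0}
    - {"xyz": [0, 0, 0], "spin": 0}
    - {"xyz": [0, 0, 0], "spin": 0}

```text
time: 45.95
tool_pos: [571.8, -136.7, 22.9]
tcp_rot: [3.142, -0.0, -3.116]
contact_force: [-4.4, -3.6, -1.6]
grip_width: 23.6
finger_force: 30.0
```

jog_arm:
  targets:
    - {"xyz": [0, 0, 0], "spin": 0}
    - {"xyz": [0, 0, 0], "spin": 0}
    - {"xyz": [0, 0, 0], "spin": 0}
    - {"xyz": [0, 0, 0], "spin": 0}
    - {"xyz": [0, 0, 0], "spin": 0}
    - {"xyz": [0, 0, -0.2], "spin": 0}
    - {"xyz": [0, 0, -0.3], "spin": 0}
    - {"xyz": [0, 0, -0.4], "spin": 0}
    - {"xyz": [0, 0, -0.4], "spin": 0}
    - {"xyz": [0, 0, 0], "spin": 0}
  gripper: 55

```text
time: 47.2
tool_pos: [573.9, -137.3, 130.9]
tcp_rot: [-3.139, 0.007, -3.116]
contact_force: [-0.1, -0.2, -0.5]
grip_width: 50.3
finger_force: 0.0
```

jog_arm:
  targets:
    - {"xyz": [0, 0.4, 0], "spin": 0}
    - {"xyz": [0, 0.5, 0], "spin": 0}
    - {"xyz": [0, 0.5, 0], "spin": 0}
    - {"xyz": [0, 0.5, 0], "spin": 0}
    - {"xyz": [0, 0.5, 0], "spin": 0}
    - {"xyz": [0, 0.3, 0], "spin": 0}
    - {"xyz": [0, 0, 0], "spin": 0}
    - {"xyz": [0, 0, 0], "spin": 0}
    - {"xyz": [0, 0, 0], "spin": 0}
    - {"xyz": [0, 0, 0], "spin": 0}

```text
time: 48.45
tool_pos: [566.7, 78.4, 127.0]
tcp_rot: [3.142, -0.0, -3.118]
contact_force: [0.1, 0.5, -0.0]
grip_width: 50.6
finger_force: 0.0
```

Run:
```python
from h import *
t=bot.capture("top");o=bot.get_obs();print(o["time"],o["tool_pos"],o["contact_force"],o["grip_width"])
cv2.imwrite("pics/t10.png",t)
h=cv2.cvtColor(t,cv2.COLOR_BGR2HSV)
for c in(351,353,355,367,369,370): print(c,[(r,h[r,c].tolist()) for r in range(192,198)])
for r in range(198,246,3):
    row=h[r,335:392];lab=np.nonzero((row[:,0]>=14)&(row[:,0]<=24)&(row[:,1]>70)&(row[:,1]<135)&(row[:,2]>185))[0]+335
    wh=np.nonzero((row[:,1]<35)&(row[:,2]>190))[0]+335
    if len(lab):print(r,lab.min(),lab.max(),ray("top",((lab.min()+lab.max())/2,r),26)[0,:2].round(1),"white",wh.tolist())
m=cv2.inRange(h,(0,60,20),(14,220,120));k=np.zeros_like(m);k[195:235,350:375]=255;m&=k
n,l,st,ce=cv2.connectedComponentsWithStats(m);print([(st[i].tolist(),ce[i].round(1).tolist()) for i in range(1,n) if st[i][4]>10])
for a in(0,.1,.2):print(a,proj("top",[[602+66-97*np.cos(.145+a),-137,40+97*np.sin(.145+a)+5]]))
```

```text
48.5 [566.65690743  78.57526564 126.95887244] [-0.66116589  0.11699484 -1.36280754] 50.401039459225395
351 [(192, [16, 46, 201]), (193, [14, 28, 204]), (194, [176, 9, 198]), (195, [10, 24, 195]), (196, [15, 69, 213]), (197, [16, 86, 211])]
353 [(192, [124, 8, 219]), (193, [124, 8, 217]), (194, [135, 7, 205]), (195, [12, 36, 199]), (196, [17, 96, 221]), (197, [17, 112, 219])]
355 [(192, [129, 8, 219]), (193, [131, 9, 215]), (194, [150, 7, 196]), (195, [13, 48, 187]), (196, [16, 102, 219]), (197, [17, 113, 218])]
367 [(192, [131, 9, 219]), (193, [138, 6, 219]), (194, [6, 12, 209]), (195, [15, 67, 195]), (196, [17, 110, 215]), (197, [17, 115, 212])]
369 [(192, [133, 8, 218]), (193, [143, 5, 219]), (194, [13, 18, 221]), (195, [16, 73, 218]), (196, [17, 107, 219]), (197, [17, 114, 211])]
370 [(192, [129, 8, 219]), (193, [143, 5, 219]), (194, [11, 16, 219]), (195, [16, 64, 208]), (196, [17, 98, 203]), (197, [16, 102, 198])]
198 351 370 [ 624.7 -136. ] white [347, 348, 349, 359, 360, 361, 362, 363, 364, 372, 373, 374, 375]
201 351 370 [ 617.1 -135.9] white [347, 348, 349, 350, 359, 360, 361
[... 278 characters left out ...]
te [347, 348, 349, 350, 358, 359, 360, 361, 362, 363, 364, 365, 366, 372, 373, 374, 375]
213 353 355 [ 587.3 -119.1] white [348, 349, 350, 373, 374, 375]
222 359 365 [ 564.7 -138.3] white [347, 348, 349, 350, 374, 375, 376, 377]
225 359 365 [ 557.2 -138.2] white [346, 347, 348, 349, 376, 377, 378]
228 359 365 [ 549.8 -138. ] white [345, 346, 347, 348, 376, 377, 378, 379]
231 360 365 [ 542.4 -139. ] white []
234 360 365 [ 535.  -138.9] white []
237 360 365 [ 527.6 -138.7] white []
240 360 365 [ 520.3 -138.5] white []
243 360 366 [ 512.9 -139.6] white []
[([358, 214, 10, 6, 45], [362.9, 216.5])]
0 [[362.35325415 217.68227612]]
0.1 [[362.62427435 216.48773633]]
0.2 [[362.88320996 214.88626723]]
```

The head is flush with the stop across its whole width. The barrel sits where clip angle 0.10 puts it, and the arm is clear.

```bash
python3 -c "
from plant import bot
print(bot.close_job())"
```

```text
the job is handed in; nothing more can be done
None
```

I handed the job in at about 48.5 s of the 72 s, but no verdict came back: in the last top view the larger T-label lay flush against the stop, with the clip lowered onto it under control (about 0.10 rad), the last push on the stop read about 7 N, and the arm stood clear.

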